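# Stand the slipped chopping boards back up

## Robot

A 7-joint arm with a two-finger parallel gripper is mounted at the origin on the work surface. World frame = base frame: x ahead of the robot, y to its left, z up, the work surface at z = 0. Lengths are in m, angles in degrees, forces in N, time in s.
With the tool pointing down it reaches from about 0.425 to 0.875 m from the base axis. Payload 4.7 kg.
Tool frame: the origin (TCP) lies at the very end of the fingers, on their centre line; the grasp point (between the pads) lies 19 mm behind it; z points along the fingers, y is the line along which they close (so a half turn about z gives the same grasp; the last joint's range is limited). The gripper opens to 87 mm and grips with 3 to 60 N. Pads are 19 mm wide; open, the fingers measure 117 mm over their backs; the gripper's body (75 mm by 190 mm) begins 51 mm behind the grasp point.
Start: joints at [77.928, 18.392, -4.016, 83.108, 1.295, 78.541, -3.26], TCP at [0.145, -0.634, 0.223] pointing down, gripper open.
Joint ranges: [-163.93, 163.93], [-17.29, 119.83], [-79.2, 71.16], [3.27, 140.29], [-89.18, 269.18], [5.43, 117.66], [-154.24, 154.24]. Speed limits (degrees/s): [147.25, 147.25, 180, 180, 180, 180, 180].

## Interface

Orientations are given as [roll, pitch, yaw] about the fixed x, y, z axes, in that order (R = Rz(yaw) Ry(pitch) Rx(roll)).
In Python, from cell import telemetry, cams, env gives the robot as it stands.
- The arm moves only by the tool arm_command, never from a script. Its argument "series" is text: rows parted by semicolons, each of 5 numbers parted by spaces: the shift along the tool's x, y, z in mm, then the turn about the tool's z in rad, then the closure in counts, from 0 (fully open) to 255 (shut). A call has 1 to 20 rows; each row shifts and turns the commanded pose from where the row before left it, along the tool's axes as they then stand; what a row does not reach is not made up. A row lasts 1/12 s, in which the tool goes at most 41.7 mm and 7.16 degrees, less where a joint would pass 70% of its speed; a pose out of reach is approached as far as the arm can. A call is refused whole if a number of a shift passes 41.7 or a number of a turn 0.125, either way. A call with a gripper value outside its range is refused whole. The fingers move at their own pace and stop on an object; "squeeze" is the grip in N (left out, the last holds). Time passes only in rows, so rows that do not move let the fingers close. It gives the time, the measured TCP pose, the force, the opening and the grip force at its end, in the units of the state.
- telemetry.get_obs(): the state, without advancing time (a new reading comes with each control period).
- cams.read_camera(name): name is "side" or "top" or "wrist"; returns the picture (384x512x3 uint8, blue, green, red); there is no depth.
- cams.calibration(name): a dict with "K" (3x3 intrinsics, pixels), "dist" ([k1, k2, p1, p2, k3] as OpenCV has them; the pictures are not rectified), "origin" and "rotation" of the camera in the world; the wrist camera has in their place "hand_eye" (4x4, takes a point from camera to tool coordinates, whose origin is the TCP and whose axes are the flange's). Camera axes: x right, y down, z forward; pixel columns grow to the right and rows downward; lengths in m; the calibration is good to about 2 mm. A picture is of the moment at which its call begins: read the wrist's pose just before it. calibration takes no time and is no camera call.
- env.sign_off(): hands the job in; it is judged then, once.
The state is a dict: "time_s": time; "qpos": joint angles; "joint_velocities": joint speeds; "effort": joint torques, N m; "tool_pos": TCP position; "tool_rot": TCP orientation; "force": force on the tool from outside, world axes, zero at the start; "wrist_torque": the same for the moment, N m; "grip_width": finger opening in m; "grasp_force": force on a finger pad.
Only numpy, scipy, OpenCV 4.12 (cv2) and the standard library are available. Lean on these libraries where they do the work, as an engineer would, in place of code of your own. Each camera call takes 0.05 s, during which the arm holds its last target. There are 200 camera calls.

## Task

The white and the green chopping boards have slipped down and lie slanting against the steel shelf. With the fingers, push the foot of each one in along the counter until the board stands nearly upright like the blue one, its lower edge about 3 cm out from the shelf front and square to it, still leaning back safely on the shelf. Only push, do not lift the boards, and leave the blue board and the other things on the counter as they are.

Things in the scene. Friction and masses are not known exactly. Their poses are not given: they have to be found in the camera images.
- shelf_front (a point): Middle of the upper front edge of the low steel shelf on the counter beyond the boards; fixed, place and yaw vary. x points level into the shelf, y along its front, z up. 1060 mm long, 230 deep, top 130 mm above the counter. Its front is an upright lip 130 down to 95 mm above the counter; below it is open for 60 mm, so a foot pushed past the lip lets the board fall towards the robot.
- white_foot (a point): White chopping board, 300 mm wide, 200 high, 12 thick, its back leaning on the lip's upper edge. This point: middle of its lower edge on the back (shelf) side, the line it stands on; the front face is 12 mm nearer the robot, its lower front corner 8 mm above the counter at first, 2.5 mm in the end. y runs along the lower edge; x is level into the shelf and z up at the start, and they turn with the board.
- white_top (a point): Middle of the white board's upper edge, back side, 200 mm from white_foot. At the start the board slants about 44 degrees from upright. It weighs about 0.7 kg, has a 10 mm dark rubber rim on its lower edge and a hand slot near the top. Pushed level, low at its foot, it slides at 5 to 25 N, rising against the lip, and it stays where it is left.
- green_foot (a point): Green chopping board, same build, size and behaviour as the white one, slanting about 38 degrees from upright at the start; this point and its axes lie as on the white one.
- green_top (a point): Middle of the green board's upper edge, back side, 200 mm from green_foot.
- blue_foot (a point): Blue chopping board, same build, already standing as it should: 12 degrees from upright, lower edge 28 mm in front of the lip. Point and axes as on the white one. Not to be touched. The three boards stand side by side along the shelf, about 330 mm from middle to middle, in any order.
- dredger: steel shaker 60 mm across, 95 mm tall, on the counter between two boards' places, nearer the robot; bystander, origin at its underside, z up
- squeeze: yellow squeeze bottle 56 mm across, 185 mm tall, on the counter between two boards' places, nearer the robot; bystander, origin at its underside, z up
- spray_red: white spray bottle with red head, 76 mm across, 217 mm tall, on the right; bystander, origin at its underside, z up
- spray_blue: white spray bottle with blue head, same size, on the right near the robot; bystander, origin at its underside, z up
- bowl: steel bowl 190 mm across, 70 mm high, on the left nearer the robot; bystander, origin at its underside, z up
- spoon: serving spoon 200 mm long lying on the counter near the robot on the right; bystander, origin on the counter at mid-length, x towards its bowl

How it is judged (in metres and radians):
At the end, for the whole second after the job is handed in: White and green boards stand still on their lower edge, leaning back on the lip: upper edge at least 187 mm up (within about 20 degrees of upright), middle of the lower edge 6 to 48 mm in front of the lip, square to the shelf within 8 degrees (x of white_foot in the frame of shelf_front between -0.048 and -0.006 m and x of each of white_top, green_top in the frame of shelf_front above 0.001 m and height (world z) of each of white_top, green_top above 0.187 m and height (world z) of each of white_foot, green_foot below 0.008 m and angle between the y axis of each of white_foot, green_foot and the y axis of shelf_front, either way round below 0.14 rad and linear speed of each of white, green below 0.02 m/s and x of green_foot in the frame of shelf_front between -0.048 and -0.006 m); the robot touches nothing.
It fails at once if the white or the green board is lifted off the counter (its lower edge rises more than 20 mm) (height (world z) of any of white_foot, green_foot above 0.02 m).
It fails at once if a board is let fall flat (its upper edge drops below 100 mm) (height (world z) of any of white_top, green_top below 0.1 m).
It fails at once if the blue board is pushed out of its place (more than 15 mm) (distance of blue_foot from where it was at the start of the episode above 0.015 m).
It fails at once if another thing on the counter is shifted more than 30 mm or knocked over (distance of any of dredger, squeeze, spray_red, spray_blue, bowl, spoon from where it was at the start of the episode above 0.03 m or angle between any of dredger, squeeze, spray_red, spray_blue's own z axis and vertical above 0.5 rad).
It fails at once if the boards are pushed hard with the arm or the gripper's body instead of the fingers (over 10 N) (contact force between the arm and white above 10 N or contact force between the arm and green above 10 N).
It also fails if it takes over 64 s, if anything falls off the work surface, if the arm or the gripper's body presses on something with over 40 N, if the wrist force passes 120 N, or if a joint passes its speed limit or range.

## Working session

There is one attempt and no reset: what is moved stays moved. The work goes in short steps, Python scripts to look and compute and a tool call to move; the robot and the scene stay as the last step left them, time stands still between calls to the robot, and variables do not carry over. Pictures are saved under pics/ and viewed, at most 10 in all, crops included, and the job is handed in when it is done.

Besides the shell and the picture viewer there is one more tool, called after "Call:" as name(argument=value, ...) on one line, values as JSON. arm_command: Moves the arm, as the interface text tells. Its arguments: {"type":"object","properties":{"series":{"type":"string"},"squeeze":{"type":"number"}},"required":["series"]}

```bash
mkdir -p pics; python3 - <<'E'
from cell import telemetry, cams
import cv2
o=telemetry.get_obs(); print({k:o[k] for k in('time_s','tool_pos','tool_rot','force')})
for n in('side','top'):
    cv2.imwrite(f'pics/{n}0.png',cams.read_camera(n)); c=cams.calibration(n); print(n,c)
E
```

```text
{'time_s': 0.0, 'tool_pos': array([ 0.14469239, -0.63312895,  0.22145245]), 'tool_rot': array([-1.79891648e+02,  7.32338856e-03,  1.28805258e+01]), 'force': array([ 0.88523272, -0.11789949,  0.44146553])}
side {'K': array([[407.97032582,   0.        , 249.69318846],
       [  0.        , 407.97032582, 198.49998759],
       [  0.        ,   0.        ,   1.        ]]), 'dist': array([-0.13059924,  0.        ,  0.        ,  0.        ,  0.        ]), 'origin': array([-0.16548746,  0.63493652,  1.17956633]), 'rotation': array([-138.94212426,    0.56155585, -139.56268755])}
top {'K': array([[426.06835689,   0.        , 262.32757517],
       [  0.        , 426.06835689, 194.8834386 ],
       [  0.        ,   0.        ,   1.        ]]), 'dist': array([0.03365967, 0.        , 0.        , 0.        , 0.        ]), 'origin': array([ 0.30886304, -0.07280937,  1.49256827]), 'rotation': array([-172.83816507,    0.26095245,  -90.43108683])}
```

View pics/side0.png

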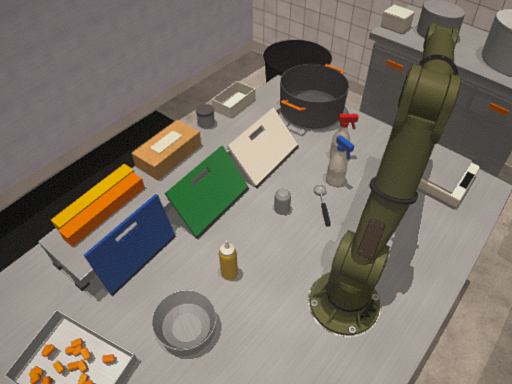

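View pics/top0.png

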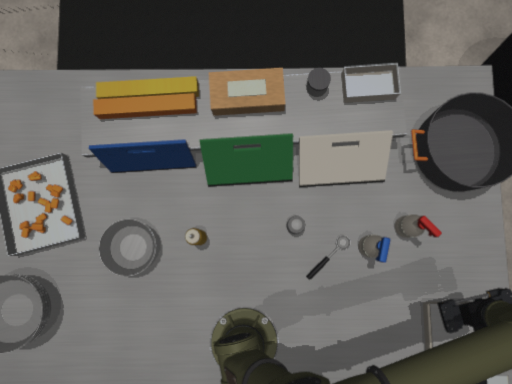

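The side view shows blue at the left (130,245), green in the middle (207,190) and white at the right (263,147). In the top view they are at about (145,155), (247,160) and (345,158), with their lower edges at rows 170–185. The squeeze bottle is at (196,237), the dredger at (296,226) and the spoon at (330,255). Next I'll triangulate the board corners.

```bash
cat > h.py <<'E'
import numpy as np, cv2
from scipy.spatial.transform import Rotation as R
from cell import telemetry, cams
def ray(c,px):
    p=cv2.undistortPoints(np.array([[px]],float),c['K'],c['dist'])[0,0]
    d=R.from_euler('xyz',c['rotation'],degrees=True).as_matrix()@np.array([p[0],p[1],1]); return np.array(c['origin']),d/np.linalg.norm(d)
def onplane(c,px,z):
    o,d=ray(c,px); return o+d*(z-o[2])/d[2]
def tri(r1,r2):
    (a,u),(b,v)=r1,r2; s=np.linalg.lstsq(np.c_[u,-v],b-a,rcond=None)[0]
    p,q=a+u*s[0],b+v*s[1]; return (p+q)/2,np.linalg.norm(p-q)
HSV=dict(green=((45,120,30),(85,255,255)),blue=((105,130,40),(125,255,255)),white=((5,15,130),(30,75,255)))
def quad(img,col):
    m=cv2.inRange(cv2.cvtColor(img,cv2.COLOR_BGR2HSV),*HSV[col])
    m=cv2.morphologyEx(m,cv2.MORPH_OPEN,np.ones((3,3)))
    c=max(cv2.findContours(m,cv2.RETR_EXTERNAL,cv2.CHAIN_APPROX_NONE)[0],key=cv2.contourArea)
    h=cv2.convexHull(c); return cv2.approxPolyN(h,4,ensure_convex=True).reshape(-1,2).astype(float),cv2.contourArea(c)
def corners(q,view):
    # order: top-left, top-right, bottom-left, bottom-right seen from the robot (left=+y)
    c=cams.calibration(view); w=np.array([onplane(c,p,.08)[:2] for p in q])
    # y apart: two largest are left
    i=np.argsort(-w[:,1]); L,Rr=sorted(i[:2],key=lambda k:-w[k,0]),sorted(i[2:],key=lambda k:-w[k,0])
    return q[[L[0],Rr[0],L[1],Rr[1]]]
E
python3 - <<'E'
from h import *
np.set_printoptions(precision=4,suppress=True)
im={n:cams.read_camera(n) for n in('side','top')}; cal={n:cams.calibration(n) for n in im}
for b in HSV:
    qs={n:quad(im[n],b) for n in im}; print(b,{n:(qs[n][0].tolist(),qs[n][1]) for n in qs})
    cs={n:corners(qs[n][0],n) for n in im}
    P=[tri(ray(cal['side'],cs['side'][k]),ray(cal['top'],cs['top'][k])) for k in range(4)]
    for p in P: print(p[0],round(p[1],4))
    P=np.array([p[0] for p in P]); print('w',np.linalg.norm(P[0]-P[1]),np.linalg.norm(P[2]-P[3]),'h',np.linalg.norm(P[0]-P[2]),np.linalg.norm(P[1]-P[3]))
for n,px,z in(('dredger',(296,222),.095),('squeeze',(195,237),.185),('spoonbowl',(343,242),0),('bowlc',(133,247),0),('sprayblue',(374,246),.1)): print(n,onplane(cal['top'],px,z))
v=cv2.resize(im['top'][110:300,70:420],None,fx=2.2,fy=2.2); cv2.imwrite('pics/crop.png',v)
cv2.imwrite('pics/w0.png',cams.read_camera('wrist')); print(cams.calibration('wrist'))
E
```

```text
green {'side': ([[247.0, 186.0], [195.0, 236.0], [165.0, 193.0], [222.0, 145.0]], 3573.0), 'top': ([[291.0, 179.0], [208.0, 185.0], [199.0, 140.0], [291.0, 134.0]], 3811.5)}
[0.6535 0.1323 0.162 ] 0.0027
[ 0.6674 -0.1628  0.168 ] 0.0066
[0.5337 0.1249 0.0132] 0.006
[ 0.5487 -0.1686  0.0197] 0.0012
w 0.29543780655046725 0.29388899482999653 h 0.19121100001923946 0.190072040204771
blue {'side': ([[174.0, 235.0], [111.0, 294.0], [83.0, 255.0], [157.0, 192.0]], 3933.0), 'top': ([[195.0, 166.0], [112.0, 172.0], [86.0, 146.0], [185.0, 140.0]], 2351.0)}
[0.6258 0.4726 0.2032] 0.0034
[0.6419 0.1683 0.2062] 0.0036
[0.5832 0.4646 0.0055] 0.0043
[0.6002 0.17   0.0081] 0.0006
w 0.304791663905877 0.29508577149145515 h 0.20247619342848336 0.2024822469037136
white {'side': ([[511.0, 184.0], [511.0, 383.0], [-130.0, 383.0], [271.0, 42.0]], 90431.5), 'top': ([[385.0, 179.0], [300.0, 184.0], [300.0, 136.0], [392.0, 130.0]], 4180.5)}
[-0.0007  0.2435  1.4278] 0.8902
[ 0.5886 -0.3649  0.5257] 0.0219
[0.0599 0.1749 0.9679] 0.8671
[ 0.1043 -0.2047  0.6737] 0.6858
w 1.2374012618371373 0.48226674855651364 h 0.46893442970783644 0.5311479834631272
dredger [ 0.3941 -0.1774  0.095 ]
squeeze [0.3452 0.1385 0.185 ]
spoonbowl [ 0.3292 -0.3464  0.    ]
bowlc [0.3178 0.3827 0.    ]
sprayblue [ 0.3144 -0.4275  0.1   ]
{'K': array([[331.5867,   0.    , 255.612 ],
       [  0.    , 331.5867, 189.3295],
       [  0.    ,   0.    ,   1.    ]]), 'dist': array([-0.056,  0.   ,  0.   ,  0.   ,  0.   ]), 'hand_eye': array([[-0.0022, -0.9597, -0.281 ,  0.0757],
       [ 1.    , -0.0021, -0.0006, -0.0008],
       [-0.    , -0.281 ,  0.9597, -0.162 ],
       [ 0.    ,  0.    ,  0.    ,  1.    ]])}
```

View pics/crop.png

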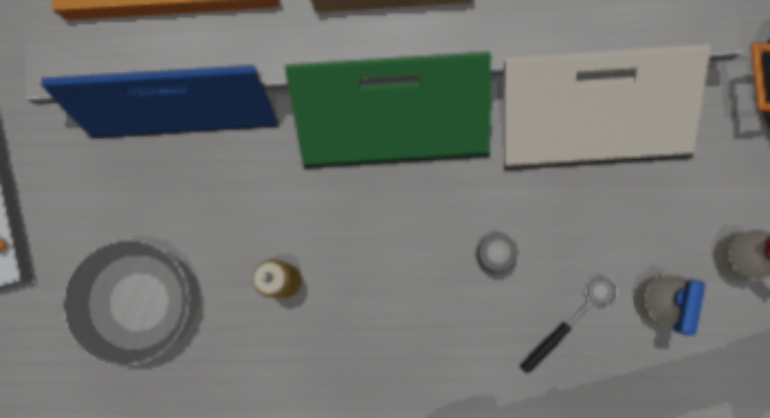

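View pics/w0.png

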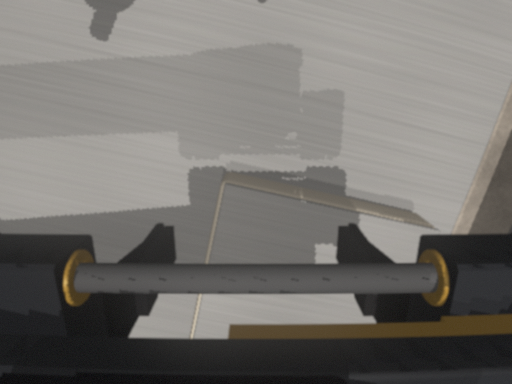

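The crop shows the lip line running from crop pixel (30,100) past (278,84) to (735,56). The green and white feet are dark rims at crop rows 165 and 160. The wrist view shows only the rod, the gripper fingers and the counter.

```bash
python3 - <<'E'
from h import *
np.set_printoptions(precision=4,suppress=True)
cal={n:cams.calibration(n) for n in('side','top')}
im={n:cv2.imread(f'pics/{n}0.png') for n in cal}
for p in((32,100),(278,84.5),(497,71),(735,56)): print('lip',onplane(cal['top'],(p[0]/2.2+70-.3,p[1]/2.2+110-.3),.13))
m={'side':(215,100,310,195),'top':(297,125,400,192)}; q={}
for n in m:
    x0,y0,x1,y1=m[n]; a=np.zeros_like(im[n]); a[y0:y1,x0:x1]=im[n][y0:y1,x0:x1]
    g=cv2.cvtColor(a,cv2.COLOR_BGR2HSV); k=((g[...,2]>165)&(g[...,1]>18)).astype(np.uint8)*255
    k=cv2.morphologyEx(k,cv2.MORPH_OPEN,np.ones((3,3)))
    c=max(cv2.findContours(k,cv2.RETR_EXTERNAL,cv2.CHAIN_APPROX_NONE)[0],key=cv2.contourArea)
    q[n]=cv2.approxPolyN(cv2.convexHull(c),4,ensure_convex=True).reshape(-1,2).astype(float); q[n]=corners(q[n],n); print(n,q[n].tolist())
for k in range(4): print(tri(ray(cal['side'],q['side'][k]),ray(cal['top'],q['top'][k])))
E
```

```text
lip [0.6148 0.5095 0.13  ]
lip [0.6359 0.1474 0.13  ]
lip [ 0.6536 -0.1781  0.13  ]
lip [ 0.6727 -0.5307  0.13  ]
side [[222.0, 142.0], [259.0, 93.0], [251.0, 194.0], [366.0, 194.0]]Traceback (most recent call last):
  File "<stdin>", line 11, in <module>
ValueError: max() iterable argument is empty
```

Call:
arm_command(series="0 0 -40 0 0;0 0 -40 0 0;0 0 -40 0 0;0 0 -20 0 0")

```text
time_s: 0.58
tool_pos: [0.1451, -0.6346, 0.3683]
tool_rot: [179.6, -0.0, 12.9]
force: [0.7, 0.1, 1.0]
grip_width: 0.0869
grasp_force: 0.0
```

Call:
arm_command(series="0 0 0 0.085 0;0 0 0 0.085 0;36 -17 0 0 0;36 -17 0 0 0;36 -17 0 0 0;36 -17 0 0 0;36 -17 0 0 0;36 -17 0 0 0;36 -17 0 0 0;36 -17 0 0 0;36 -17 0 0 0;36 -17 0 0 0;36 -17 0 0 0;36 -17 0 0 0;36 -17 0 0 0;36 -17 0 0 0;36 -17 0 0 0;36 -17 0 0 0;36 -17 0 0 0")

```text
time_s: 2.17
tool_pos: [0.7413, -0.3107, 0.3626]
tool_rot: [180.0, -0.0, 3.1]
force: [0.6, -0.8, 1.6]
grip_width: 0.0869
grasp_force: 0.0
```

```bash
python3 - <<'E'
from h import *
o=telemetry.get_obs(); print(o['qpos'],o['tool_pos'],o['tool_rot'])
c=cams.calibration('top')
for p in((300,184.5),(385,179.5)): print(onplane(c,p,.015))
for p in((300,135.5),(392,129.5)): print(onplane(c,p,.152))
E
```

```text
[ 26.61114808  41.66065336 -16.27363019  34.05035015  11.15238427
 105.16233516 -69.63181453] [ 0.74126732 -0.31070616  0.36262611] [ 1.79974227e+02 -1.20867207e-03  3.10674207e+00]
[ 0.53016596 -0.19973642  0.015     ]
[ 0.54530932 -0.49681249  0.015     ]
[ 0.66928122 -0.19085088  0.152     ]
[ 0.68590831 -0.48660721  0.152     ]
```

Call:
arm_command(series="20 0 0 0 0;20 0 0 0 0;20 0 0 0 0;20 0 0 0 0;20 0 0 0 0;20 0 0 0 0")

```text
time_s: 2.67
tool_pos: [0.8084, -0.3005, 0.3544]
tool_rot: [179.2, -0.4, 3.8]
force: [0.7, 1.4, -0.2]
grip_width: 0.0873
grasp_force: 0.0
```

```bash
python3 -c "
from h import *
o=telemetry.get_obs(); print(o['qpos'],o['tool_pos'],o['tool_rot'])"
```

```text
[ 20.33935416  59.10748078 -44.78164154   4.21622652  43.85504425
 117.22130237 -68.90737958] [ 0.80837964 -0.30049559  0.35440118] [179.17554473  -0.36475494   3.78037059]
```

Call:
arm_command(series="40 0 0 0 0;40 0 0 0 0;40 0 0 0 0;40 0 0 0 0;40 0 0 0 0;40 0 0 0 0")

```text
time_s: 3.17
tool_pos: [0.8936, -0.248, 0.3102]
tool_rot: [177.2, -6.4, 4.6]
force: [-0.4, 0.5, -0.6]
grip_width: 0.0872
grasp_force: 0.0
```

```bash
python3 -c "
from h import *
o=telemetry.get_obs(); print(o['qpos'],o['tool_pos'],o['tool_rot'])"
```

```text
[ 15.55998461  62.72676559 -56.77991404   3.35090885  56.2061581
 108.4627     -72.80602612] [ 0.89362057 -0.24795112  0.31015983] [177.24119283  -6.41467012   4.59104098]
```

Call:
arm_command(series="40 0 -10 0 0;40 0 -10 0 0;40 0 -10 0 0;40 0 -10 0 0;40 0 -10 0 0;40 0 -10 0 0")

```text
time_s: 3.67
tool_pos: [0.9629, -0.1944, 0.3331]
tool_rot: [173.8, -15.4, 5.2]
force: [-0.0, 0.4, -0.7]
grip_width: 0.0869
grasp_force: 0.0
```

Call:
arm_command(series="-20 0 0 0 0;-20 0 0 0 0;-20 0 0 0 0")

```text
time_s: 3.92
tool_pos: [0.9205, -0.2011, 0.3207]
tool_rot: [173.7, -15.2, 5.1]
force: [1.7, -0.0, 1.7]
grip_width: 0.0871
grasp_force: 0.0
```

```bash
python3 -c "
from h import *
o=telemetry.get_obs(); print(o['qpos'],o['tool_pos'],o['tool_rot'])"
```

```text
[  8.43266244  45.56283598   4.15984053  33.63972088  -1.05649394
  84.51052408 -74.88598506] [ 0.92050117 -0.20112968  0.32067439] [173.69776833 -15.24152456   5.08732611]
```

Call:
arm_command(series="-4 -40 -6 0 0;-4 -40 -6 0 0;-4 -40 -6 0 0;-4 -40 -6 0 0;-4 -40 -6 0 0;-4 -40 -6 0 0;-4 -40 -6 0 0;-4 -40 -6 0 0;-4 -40 -6 0 0;-4 -40 -6 0 0;-4 -40 -6 0 0;-4 -40 -6 0 0")

```text
time_s: 4.92
tool_pos: [0.8254, 0.2803, 0.33]
tool_rot: [173.8, -15.3, 5.1]
force: [1.1, 0.4, 0.4]
grip_width: 0.087
grasp_force: 0.0
```

Call:
arm_command(series="36 -18 0 0 0;36 -18 0 0 0;36 -18 0 0 0;36 -18 0 0 0;36 -18 0 0 0")

```text
time_s: 5.33
tool_pos: [0.9161, 0.3365, 0.3286]
tool_rot: [174.6, -17.3, 4.9]
force: [2.3, 1.5, 0.6]
grip_width: 0.0867
grasp_force: 0.0
```

```bash
python3 -c "
from h import *
o=telemetry.get_obs(); print(o['qpos'],o['tool_pos'],o['tool_rot'])"
```

```text
[ -26.51699322   62.60999322   18.99569204    3.26265248   -7.28272964
   99.68369931 -107.93212707] [0.91610368 0.3365007  0.32855755] [174.59667953 -17.30144585   4.93186585]
```

```bash
cat >> h.py <<'E'
def to(*tgts):
    o=telemetry.get_obs(); p=np.array(o['tool_pos']); M=R.from_euler('xyz',o['tool_rot'],degrees=True).as_matrix()
    print('at',np.round(p,4),np.round(o['tool_rot'],2),'F',np.round(o['force'],1))
    for t in tgts:
        d=M.T@(np.array(t)-p)*1000; n=int(np.ceil(np.abs(d).max()/40)); print(t,np.round(d,1),'rows',n,np.round(d/n,1)); p=np.array(t)
    print('tool axes cols',np.round(M,3).tolist())
E
python3 -c "
from h import *
to((.6,0,.32),(.48,-.345,.3),(.487,-.345,.05),(.49,-.345,.011))"
```

```text
at [0.9161 0.3365 0.3286] [174.6  -17.3    4.93] F [2.3 1.5 0.6]
(0.6, 0, 0.32) [-330.8  315.6  -64.7] rows 9 [-36.8  35.1  -7.2]
(0.48, -0.345, 0.3) [-148.4  334.3    6.2] rows 9 [-16.5  37.1   0.7]
(0.487, -0.345, 0.05) [-67.7 -22.1 239.7] rows 6 [-11.3  -3.7  40. ]
(0.49, -0.345, 0.011) [-8.7 -3.3 38. ] rows 1 [-8.7 -3.3 38. ]
tool axes cols [[0.951, 0.058, 0.303], [0.082, -0.994, -0.068], [0.297, 0.09, -0.951]]
```

Call:
arm_command(series="-25 24 -5 0 120;-25 24 -5 0 120;-25 24 -5 0 120;-25 24 -5 0 120;-25 24 -5 0 120;-25 24 -5 0 120;-25 24 -5 0 120;-25 24 -5 0 120;-25 24 -5 0 120;-25 24 -5 0 120;-25 24 -5 0 120;-25 24 -5 0 120;-25 24 -5 0 120")

```text
time_s: 6.42
tool_pos: [0.6388, 0.0367, 0.3348]
tool_rot: [174.6, -18.2, 4.7]
force: [0.1, 0.7, 0.4]
grip_width: 0.0463
grasp_force: 0.0
```

Call:
arm_command(series="-16 36 1 0 120;-16 36 1 0 120;-16 36 1 0 120;-16 36 1 0 120;-16 36 1 0 120;-16 36 1 0 120;-16 36 1 0 120;-16 36 1 0 120;-16 36 1 0 120;0 0 0 0 120")

```text
time_s: 7.25
tool_pos: [0.5185, -0.3066, 0.3107]
tool_rot: [174.4, -18.2, 3.9]
force: [-0.6, -0.8, 0.2]
grip_width: 0.0461
grasp_force: 0.0
```

```bash
python3 -c "
from h import *
to((.487,-.345,.05),(.49,-.345,.011));print(telemetry.get_obs()['qpos'],telemetry.get_obs()['grip_width'])"
```

```text
at [ 0.5185 -0.3066  0.3107] [174.45 -18.22   3.95] F [-0.6 -0.8  0.2]
(0.487, -0.345, 0.05) [-113.9   13.1  239.4] rows 6 [-19.    2.2  39.9]
(0.49, -0.345, 0.011) [-9.4 -3.5 37.8] rows 1 [-9.4 -3.5 37.8]
tool axes cols [[0.948, 0.038, 0.317], [0.065, -0.995, -0.075], [0.313, 0.092, -0.945]]
[-19.0867666   -6.5118441   47.47962996 100.48582203  -0.2777823
  65.56547189 -57.88555605] 0.04613049880407403
```

Call:
arm_command(series="-14 2 30 -0.045 120;-14 2 30 0 120;-14 2 30 0 120;-14 2 30 0 120;-14 2 30 0 120;-14 2 30 0 120;-14 2 30 0 120;-14 2 29 0 120;0 0 0 0 120")

```text
time_s: 8.0
tool_pos: [0.4903, -0.3398, 0.0446]
tool_rot: [174.1, -17.3, 7.2]
force: [-1.3, 0.5, -0.3]
grip_width: 0.0465
grasp_force: 0.0
```

```bash
python3 -c "
from h import *
to((.49,-.345,.0105),(.515,-.345,.0105),(.60,-.345,.0105))
cv2.imwrite('pics/s1.png',cams.read_camera('side')[60:300,150:470].repeat(2,0).repeat(2,1))"
```

```text
at [ 0.4903 -0.3398  0.0446] [174.08 -17.34   7.21] F [-1.3  0.5 -0.3]
(0.49, -0.345, 0.0105) [-11.    1.8  32.6] rows 1 [-11.    1.8  32.6]
(0.515, -0.345, 0.0105) [23.7  2.4  7.7] rows 1 [23.7  2.4  7.7]
(0.6, -0.345, 0.0105) [80.5  8.  26.1] rows 3 [26.8  2.7  8.7]
tool axes cols [[0.947, 0.094, 0.307], [0.12, -0.991, -0.065], [0.298, 0.098, -0.949]]
```

View pics/s1.png

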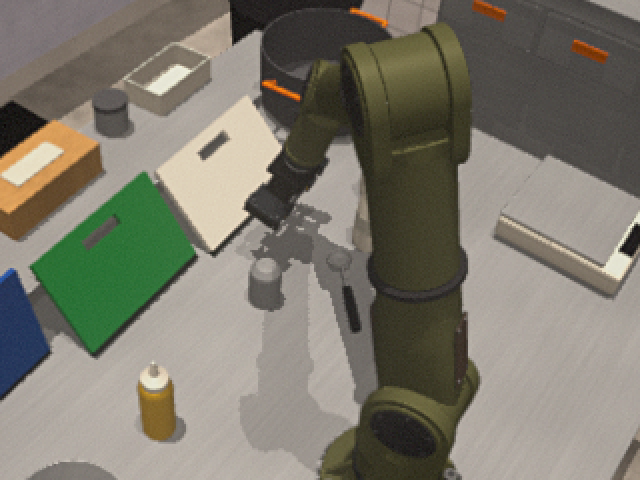

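The view shows the gripper in front of the white board at about (280,195), clear of the dredger at (265,283) and of the spray bottles behind the arm. I'll go down the rest of the way.

Call:
arm_command(series="-4 1 11 0 120;-4 1 11 0 120;-3 0 9 0 120;0 0 0 0 120;0 0 0 0 120")

```text
time_s: 8.47
tool_pos: [0.4967, -0.3472, 0.021]
tool_rot: [173.7, -18.1, 7.4]
force: [0.5, -1.0, 0.6]
grip_width: 0.046
grasp_force: 0.0
```

Call:
arm_command(series="9 1 3 0 120;9 1 3 0 120;5 0 2 0 120;0 0 0 0 120")

```text
time_s: 8.8
tool_pos: [0.5225, -0.3462, 0.0197]
tool_rot: [173.7, -18.1, 7.6]
force: [0.6, 0.9, -0.1]
grip_width: 0.0463
grasp_force: 0.0
```

```bash
python3 -c "
from h import *
to((.56,-.345,.0105),(.60,-.345,.0105))"
```

```text
at [ 0.5225 -0.3462  0.0197] [173.68 -18.06   7.59] F [ 0.6  0.9 -0.1]
(0.56, -0.345, 0.0105) [32.7  1.5 20.6] rows 1 [32.7  1.5 20.6]
(0.6, -0.345, 0.0105) [37.7  3.9 12.8] rows 1 [37.7  3.9 12.8]
tool axes cols [[0.942, 0.097, 0.32], [0.126, -0.99, -0.068], [0.31, 0.105, -0.945]]
```

Call:
arm_command(series="-3 -1 8 0 120;0 0 0 0 120;0 0 0 0 120")

```text
time_s: 9.05
tool_pos: [0.5182, -0.3464, 0.009]
tool_rot: [173.8, -17.9, 7.4]
force: [0.8, -0.2, -0.1]
grip_width: 0.0458
grasp_force: 0.0
```

Call:
arm_command(series="5 0 2 0 120;5 0 2 0 120;5 0 2 0 120;5 0 2 0 120;5 0 2 0 120;0 0 0 0 120")

```text
time_s: 9.55
tool_pos: [0.5456, -0.3454, 0.0084]
tool_rot: [173.7, -17.9, 7.4]
force: [-4.0, 0.3, 3.3]
grip_width: 0.046
grasp_force: 2.5
```

Call:
arm_command(series="5 0.5 1.5 0 120;5 0.5 1.5 0 120;5 0.5 1.5 0 120;5 0.5 1.5 0 120;5 0.5 1.5 0 120;5 0.5 1.5 0 120;0 0 0 0 120")

```text
time_s: 10.13
tool_pos: [0.5769, -0.3442, 0.0086]
tool_rot: [173.8, -17.8, 7.4]
force: [-3.7, -0.2, -0.5]
grip_width: 0.0458
grasp_force: 1.4
```

```bash
python3 -c "
from h import *
to((.60,-.345,.0105))
cv2.imwrite('pics/s2.png',cams.read_camera('side')[80:240,160:360].repeat(3,0).repeat(3,1))"
```

```text
at [ 0.5769 -0.3442  0.0086] [173.77 -17.83   7.43] F [-3.7 -0.2 -0.5]
(0.6, -0.345, 0.0105) [22.3  3.2  5.5] rows 1 [22.3  3.2  5.5]
tool axes cols [[0.944, 0.096, 0.316], [0.123, -0.99, -0.068], [0.306, 0.103, -0.946]]
```

View pics/s2.png

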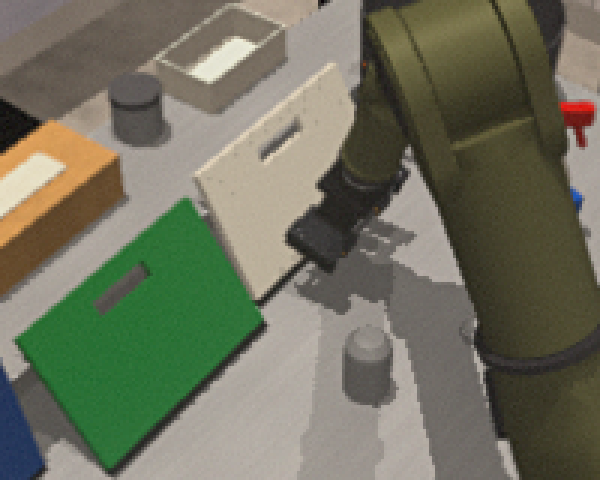

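White is rising squarely: its foot is at (262,300) and its top at (200,180)–(335,65). I'll keep pushing.

Call:
arm_command(series="4 0.5 1.2 0 120;4 0.5 1.2 0 120;4 0.5 1.2 0 120;4 0.5 1.2 0 120;4 0.5 1.2 0 120;2 0 0.6 0 120;0 0 0 0 120")

```text
time_s: 10.77
tool_pos: [0.6012, -0.3444, 0.0103]
tool_rot: [173.7, -18.0, 7.4]
force: [-2.5, -0.0, -1.1]
grip_width: 0.0463
grasp_force: 1.2
```

```bash
cat >> h.py <<'E'
def lipx(y): return .6432-.0557*y
def rim(y0,y1,y2=None):
    """front lower edge from the top view: lowest dark-rim row under each board column, projected to z=3 mm"""
E
python3 - <<'E'
from h import *
to((.611,-.344,.009))
im=cams.read_camera('top'); cv2.imwrite('pics/t3.png',im[110:200,180:420].repeat(3,0).repeat(3,1))
E
```

```text
at [ 0.6012 -0.3444  0.0103] [173.73 -17.98   7.43] F [-2.5 -0.  -1.1]
(0.611, -0.344, 0.009) [8.9 0.4 4.3] rows 1 [8.9 0.4 4.3]
tool axes cols [[0.943, 0.095, 0.318], [0.123, -0.99, -0.069], [0.309, 0.104, -0.945]]
```

View pics/t3.png

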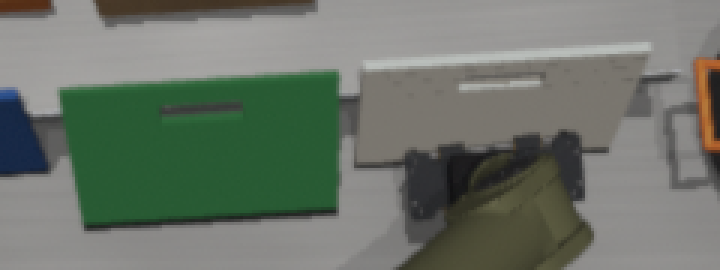

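The top view shows white's lower edge from (357,166) to (606,151) and its back upper edge from (363,63) to (650,44). The gripper is clear of the upper part.

```bash
python3 - <<'E'
from h import *
c=cams.calibration('top')
for (u,v),z in(((357,166),.006),((606,151),.006),((363,63),.19),((650,44),.19)):
    p=onplane(c,(u/3+180-.3,v/3+110-.3),z); print(p,lipx(p[1])-p[0])
E
```

```text
[ 0.60130191 -0.19717949  0.006     ] 0.05288098532988095
[ 0.61655638 -0.49073782  0.006     ] 0.05397771442547317
[ 0.67446265 -0.1899708   0.19      ] -0.020681274732241683
[ 0.6915283  -0.48912715  0.19      ] -0.021083913241691676
```

Call:
arm_command(series="3 0.3 1.2 0 120;3 0.3 1.2 0 120;3 0.3 1.2 0 120;2.5 0 1 0 120;0 0 0 0 120;0 0 0 0 120")

```text
time_s: 11.32
tool_pos: [0.6136, -0.3444, 0.0099]
tool_rot: [173.7, -18.0, 7.4]
force: [-2.2, -0.7, -1.7]
grip_width: 0.0461
grasp_force: 1.0
```

```bash
python3 - <<'E'
from h import *
to((.5,-.345,.03),(.5,-.345,.32),(.48,-.02,.32))
im=cams.read_camera('top'); cv2.imwrite('pics/t4.png',im[110:200,180:420].repeat(3,0).repeat(3,1))
E
```

```text
at [ 0.6136 -0.3444  0.0099] [173.71 -18.02   7.42] F [-2.2 -0.7 -1.7]
(0.5, -0.345, 0.03) [-101.    -8.   -55.3] rows 3 [-33.7  -2.7 -18.4]
(0.5, -0.345, 0.32) [  89.7   30.2 -274.1] rows 7 [ 12.8   4.3 -39.2]
(0.48, -0.02, 0.32) [  21.  -323.7  -28.8] rows 9 [  2.3 -36.   -3.2]
tool axes cols [[0.943, 0.095, 0.319], [0.123, -0.99, -0.069], [0.309, 0.104, -0.945]]
```

View pics/t4.png

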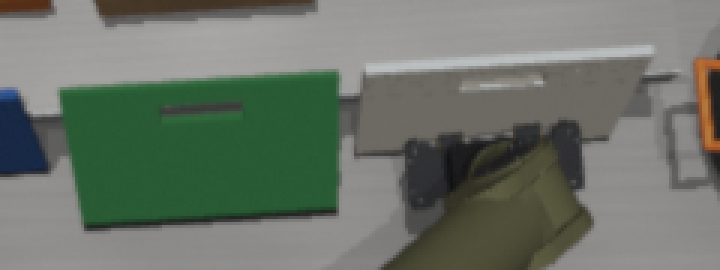

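White's lower edge has moved up to rows 156 (left) and 140 (right), about 11 mm further in and still square. I'll back off and go to green.

Call:
arm_command(series="-10 -1 -5 0 120;-20 -2 -11 0 120;-30 -2 -17 0 120;-33 -3 -18 0 120;9 3 -28 0 120;12 4 -38 0 120;12 4 -38 0 120;12 4 -38 0 120;12 4 -38 0 120;12 4 -38 0 120;12 4 -38 0 120;12 4 -38 0 120")

```text
time_s: 12.37
tool_pos: [0.505, -0.3433, 0.3413]
tool_rot: [173.8, -18.2, 7.4]
force: [0.7, -0.5, -0.1]
grip_width: 0.0462
grasp_force: 0.0
```

Call:
arm_command(series="2 -36 -3 0 120;2 -36 -3 0 120;2 -36 -3 0 120;2 -36 -3 0 120;2 -36 -3 0 120;2 -36 -3 0 120;2 -36 -3 0 120;2 -36 -3 0 120;2 -36 -3 0 120;0 0 0 0 120")

```text
time_s: 13.2
tool_pos: [0.4894, -0.0236, 0.3365]
tool_rot: [173.8, -17.8, 7.4]
force: [-1.3, 0.6, 0.8]
grip_width: 0.0461
grasp_force: 0.0
```

```bash
python3 - <<'E'
from h import *
to((.49,-.02,.3),(.492,-.02,.05),(.495,-.02,.009),(.52,-.02,.009))
E
```

```text
at [ 0.4894 -0.0236  0.3365] [173.79 -17.79   7.4 ] F [-1.3  0.6  0.8]
(0.49, -0.02, 0.3) [-10.2  -7.3  34.4] rows 1 [-10.2  -7.3  34.4]
(0.492, -0.02, 0.05) [-74.5 -25.6 237.3] rows 6 [-12.4  -4.3  39.5]
(0.495, -0.02, 0.009) [-9.7 -3.9 39.8] rows 1 [-9.7 -3.9 39.8]
(0.52, -0.02, 0.009) [23.6  2.4  7.9] rows 1 [23.6  2.4  7.9]
tool axes cols [[0.944, 0.095, 0.315], [0.123, -0.99, -0.068], [0.306, 0.103, -0.947]]
```

Call:
arm_command(series="-10 -4 34 0 120;-11 -4 35 0 120;-11 -4 35 0 120;-11 -4 35 0 120;-11 -4 35 0 120;-11 -4 35 0 120;-11 -4 35 0 120;-11 -4 35 0 120;0 0 0 0 120;0 0 0 0 120")

```text
time_s: 14.03
tool_pos: [0.4907, -0.0244, 0.0415]
tool_rot: [173.8, -17.6, 7.4]
force: [0.9, -0.0, 0.4]
grip_width: 0.0459
grasp_force: 0.0
```

```bash
python3 - <<'E'
from h import *
to((.495,-.021,.009),(.52,-.021,.009))
E
```

```text
at [ 0.4907 -0.0244  0.0415] [173.83 -17.57   7.44] F [ 0.9 -0.   0.4]
(0.495, -0.021, 0.009) [-5.3 -6.3 31.9] rows 1 [-5.3 -6.3 31.9]
(0.52, -0.021, 0.009) [23.6  2.4  7.8] rows 1 [23.6  2.4  7.8]
tool axes cols [[0.945, 0.097, 0.312], [0.123, -0.99, -0.068], [0.302, 0.102, -0.948]]
```

Call:
arm_command(series="-2 -3 11 0 120;-2 -2 11 0 120;-2 -1 9 0 120;0 0 0 0 120;0 0 0 0 120;5 0.5 1.5 0 120;5 0.5 1.5 0 120;5 0.5 1.5 0 120;5 0.5 1.5 0 120;0 0 0 0 120")

```text
time_s: 14.87
tool_pos: [0.5182, -0.0216, 0.0119]
tool_rot: [173.8, -17.8, 7.4]
force: [0.6, -1.0, 1.2]
grip_width: 0.046
grasp_force: 0.0
```

Call:
arm_command(series="5 0.5 2 0 120;5 0.5 2 0 120;5 0.5 1.7 0 120;5 0.5 1.7 0 120;5 0.5 1.7 0 120;5 0.5 1.6 0 120;5 0.5 1.6 0 120;5 0.5 1.6 0 120;5 0.5 1.6 0 120;5 0.5 1.6 0 120;5 0.5 1.6 0 120;5 0.5 1.6 0 120;0 0 0 0 120")

```text
time_s: 15.95
tool_pos: [0.5796, -0.0219, 0.0099]
tool_rot: [173.8, -17.6, 7.3]
force: [-3.9, -0.1, -0.2]
grip_width: 0.0463
grasp_force: 1.5
```

```bash
python3 - <<'E'
from h import *
to((.5955,-.021,.0095))
im=cams.read_camera('top'); cv2.imwrite('pics/t5.png',im[110:200,180:420].repeat(3,0).repeat(3,1))
c=cams.calibration('top'); q=corners(quad(im,'green')[0],'top'); print(q.tolist())
for p,z in zip(q,(.19,.19,.012,.012)): w=onplane(c,p,z); print(w,lipx(w[1])-w[0])
E
```

```text
at [ 0.5796 -0.0219  0.0099] [173.81 -17.6    7.35] F [-3.9 -0.1 -0.2]
(0.5955, -0.021, 0.0095) [15.   0.6  5.2] rows 1 [15.   0.6  5.2]
tool axes cols [[0.945, 0.095, 0.312], [0.122, -0.99, -0.069], [0.302, 0.103, -0.948]]
[[199.0, 137.0], [292.0, 131.0], [208.0, 170.0], [292.0, 165.0]]
[0.6569285  0.12889225 0.19      ] -0.020907798096570618
[ 0.67376027 -0.16269215  0.19      ] -0.02149831462067675
[0.58497461 0.12352833 0.012     ] 0.05134486354026424
[ 0.6004491  -0.17304156  0.012     ] 0.05238931059698726
```

View pics/t5.png

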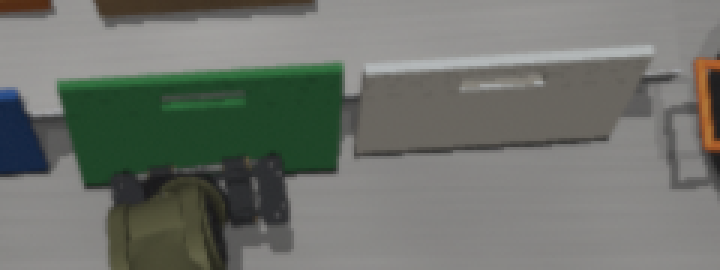

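Green is rising squarely, with its lower edge at (85,186)–(340,172). White stays at rows 156/140, and blue hasn't moved. Another 16 mm or so for green, then I'll back off.

Call:
arm_command(series="3 0.2 1 0 120;3 0.2 1 0 120;3 0.2 1 0 120;3 0.2 1 0 120;3 0.2 1 0 120;0 0 0 0 120;0 0 0 0 120")

```text
time_s: 16.58
tool_pos: [0.5968, -0.0211, 0.0112]
tool_rot: [173.8, -17.8, 7.4]
force: [-3.2, -0.2, -0.7]
grip_width: 0.046
grasp_force: 1.0
```

Call:
arm_command(series="-10 -1 -5 0 120;-20 -2 -11 0 120;-30 -2 -17 0 120;-28 -2 -16 0 120;9 3 -28 0 120;12 4 -38 0 120;12 4 -38 0 120;12 4 -38 0 120;12 4 -38 0 120;0 0 0 0 120;0 0 0 0 120;0 0 0 0 120")

```text
time_s: 17.58
tool_pos: [0.4959, -0.0211, 0.22]
tool_rot: [173.8, -17.9, 7.4]
force: [-0.0, 0.3, -1.2]
grip_width: 0.0464
grasp_force: 0.0
```

```bash
python3 - <<'E'
from h import *
np.set_printoptions(precision=4,suppress=True)
o=telemetry.get_obs(); print(o['tool_pos'],o['force'])
c=cams.calibration('top'); im=cams.read_camera('top')
for b in('green','blue'):
    q=corners(quad(im,b)[0],'top'); print(b,q.tolist())
    for p,z in zip(q,(.195,.195,.012,.012)): w=onplane(c,p,z); print(w,lipx(w[1])-w[0])
t=im[110:200,70:420].repeat(2,0).repeat(2,1); s=cams.read_camera('side')[85:305,75:425].repeat(2,0).repeat(2,1)
cv2.imwrite('pics/fin.png',np.vstack([t[:160],s[:430]]))
E
```

```text
[ 0.4959 -0.0211  0.22  ] [-0.0286  0.301  -1.2362]
green [[198.0, 139.0], [293.0, 133.0], [209.0, 166.0], [291.0, 161.0]]
[0.6492 0.1312 0.195 ] -0.013332887628936141
[ 0.6659 -0.1654  0.195 ] -0.013513864673411091
[0.5993 0.1201 0.012 ] 0.03722071453867837
[ 0.6149 -0.1697  0.012 ] 0.037801875468841395
blue [[86.0, 146.0], [185.0, 140.0], [112.0, 172.0], [195.0, 166.0]]
[0.6291 0.4775 0.195 ] -0.01254689682324861
[0.6463 0.1716 0.195 ] -0.012687108315793671
[0.5803 0.4606 0.012 ] 0.03721057563608876
[0.5997 0.1695 0.012 ] 0.03408534568332944
```

View pics/fin.png

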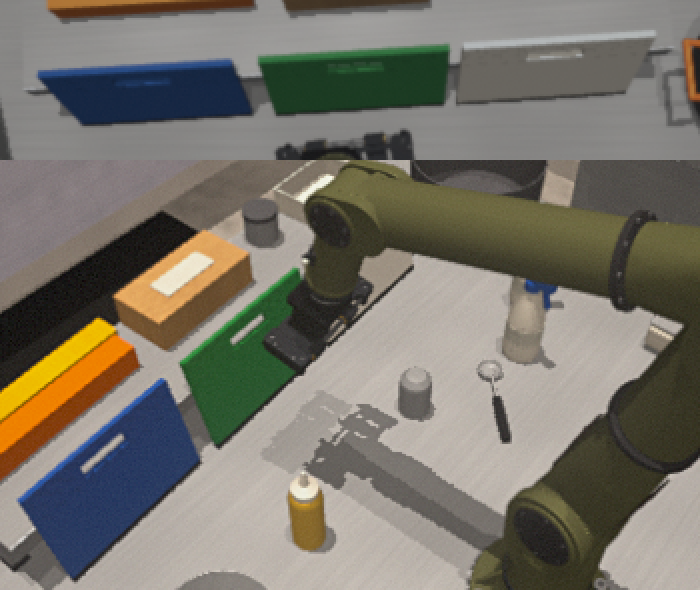

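All three boards now stand alike and in line, with green within a millimetre or two of blue. The dredger, squeeze bottle and spoon haven't moved, and the gripper is clear. I'm handing it in.

```bash
python3 -c "
from cell import env
print(env.sign_off())"
```

```text
the job is handed in; nothing more can be done
None
```

The white and green boards now stand nearly upright and square to the shelf, with their feet about 3 cm out from the lip; the blue board stayed in place and nothing else was seen to shift. The job is handed in, but sign-off gave no verdict.

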